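# Hold the carousel sampler's sprung indexing arm open

## Task

Park the sampler first: press the large round push button on the white control pod (not the smaller knob beside it) fully down and let it come back up. Then swing the sampler's sprung indexing arm by its upright post away from the vial carousel, all the way round to its stop, and keep holding it there against its spring: finish while holding it, do not let go. Leave the jar, bottle, flask and tube rack on the bench where they stand.

Things in the scene. Friction and masses are not known exactly. Their poses are not given: they have to be found in the camera images.
- sampler: Carousel sampler fixed to the bench: blue base plate 200 (x) x 290 (y) x 20 mm high, origin at the centre of its underside, z up. In its frame: a round carousel (radius 70, rim top at 46 mm) centred at (0, -65) with ten vials whose caps reach 68 mm; a thin sampling mast 160 mm high at (85, -130) with a short black cross bar towards +y; the indexing arm's vertical pivot at (70, 35).
- detent: The sprung indexing arm. Origin on its vertical pivot axis, 38 mm above the bench, under the round steel pivot body (38 mm across, its top pin reaching 68 mm above the bench); the arm runs from there along its own -x, z up. The flat bar is 16 mm wide, its top 50 mm above the bench, with the upright post 110 mm from the pivot.
- detent_post (a point): Point on the axis of the upright round steel post at the free end of the indexing arm, 80 mm above the bench: hold or push it here. The post is 14 mm in diameter with an 18 mm disc on top, bare from 50 to 100 mm, top 104 mm above the bench, 110 mm from the pivot axis, and moves with the arm. Nothing else near its sweep is higher than 68 mm.
- detent_turn (a joint): Angle of the indexing arm about its vertical pivot, rad. 0 = at rest, roller against the carousel rim, arm along the sampler's -x from the pivot; it grows as the arm swings clockwise seen from above, away from the carousel (towards the sampler's +y), to a hard stop at 0.9 where the arm meets a small steel pin 54 mm high. A spring always pulls it back to 0: about 4 N at the post at 0 and 9 N at 0.9.
- park_top (a point): Centre of the top of the round black push button, 28 mm in diameter, 68 mm above the bench, in a grey collar 44 mm across on the white control pod (100 x 140 x 50 mm high, fixed to the bench). It moves down with the button. The pod also has a smaller turning knob near one end, not needed, its top 64 mm above the bench.
- park (a joint): Travel of the push button, m: 0 = up, 0.006 = fully down; its spring lifts it again. Fully down takes about 5 N.
- jar_mid (a point): Middle of a loose amber jar with a blue cap, 80 mm across, 130 mm high. Leave alone.
- washbottle_mid (a point): Middle of a loose white plastic bottle, 60 mm across, 150 mm high. Leave alone.
- flask_mid (a point): Middle of a loose glass flask with a long neck, 80 mm across, 155 mm high. Leave alone.
- rack_mid (a point): Middle of a loose white rack of ten capped tubes, 70 x 160 mm, 82 mm high. Leave alone.
There are look-alikes about, which are no part of the job. Leave any yellow look-alike of the part that bears park_top alone.

How it is judged:
By the outcome, as a careful person would: the job done as asked, in the order asked, and still so for the second after the job is handed in, while the arm keeps its last pose, push and grip.
It also fails if it takes over 48 s, if anything falls off the work surface, if the arm or the gripper's body presses on something with over 40 N, if the wrist force passes 120 N, or if a joint passes its speed limit or range.

## Robot

A 7-joint arm with a two-finger parallel gripper is mounted at the origin on the work surface. World frame = base frame: x ahead of the robot, y to its left, z up, the work surface at z = 0. Lengths are in m, angles in rad, forces in N, time in s.
With the tool pointing down it reaches from about 0.425 to 1.025 m from the base axis. Payload 9.4 kg.
Tool frame: the origin (TCP) lies midway between the tips of the shut fingers; the grasp point (between the pads) lies 19 mm behind it; z points along the fingers, y is the direction in which the jaws open and shut (so a half turn about z gives the same grasp; the last joint's range is limited). The gripper opens to 85 mm and grips with 20 to 120 N. Pads are 22 mm wide; open, the fingers measure 114 mm over their backs; the gripper's body (76 mm by 85 mm) begins 54 mm behind the grasp point. The pads swing forward as they close: fully open they stand 13 mm farther back than shut.
Start: joints at [1.189, 0.599, -0.003, 1.599, 0.002, 0.943, -0.08], TCP at [0.218, -0.692, 0.231] pointing down, gripper open.
Joint ranges: [-2.57, 2.57], [-0.35, 1.97], [-1.29, 1.29], [0.11, 2.56], [-1.05, 4.19], [0.11, 1.86], [-2.63, 2.63]. Speed limits (rad/s): [2.22, 2.22, 3.01, 3.01, 3.14, 3.14, 3.14].

## Interface

Orientations are given as a unit quaternion [w, x, y, z].
In Python, from station import env gives the robot as it stands.
- The arm moves only by the shell command python3 -m creep 'ROWS' [FORCE]. ROWS is JSON, a list that holds one entry, the list of rows, each a list of 7 numbers: the shift along the tool's x, y, z in cm, then the turn, a rotation vector about the tool's x, y, z in degrees, then the opening, from 0 (shut) to 1 (fully open). In form: [[[tx, ty, tz, rx, ry, rz, grip], ...]]. A call has 1 to 10 rows; each row is the pose to reach, as a shift and turn from the pose commanded when the call began, along the tool's axes at that moment; what a row does not reach only later rows make up. A row lasts 1/12 s, in which the tool goes at most 41.7 mm and 7.16 degrees, less where a joint would pass 70% of its speed; a pose out of reach is approached as far as the arm can. A call with a gripper value outside its range is refused whole. The fingers move at their own pace and stop on an object; FORCE is the grip in N (left out, the last holds). Time passes only in rows, so rows that repeat a pose let the fingers close. It gives the time, the measured TCP pose, the force and the opening at its end, in the units of the state.
- env.get_state(): the state, without advancing time (a new reading comes with each control period).
- env.read_camera(name): name is "scene" or "top" or "wrist"; returns a dict with "color" (400x640x3 uint8, red, green, blue), "vertical_fov" (degrees; the focal length in pixels is half the picture's height over the tangent of half this angle, whatever the lens; pixels are square), "cx", "cy" (the principal point, pixels), "k1" (the pictures are not rectified: a ray, as slopes to the right and down, at radius r is drawn at 1 + k1 r^2 times it, then the intrinsics apply), "R" (3x3) and "t" (3): a world point X has camera coordinates R X + t; the wrist camera has in their place "T_tool_cam" (4x4, takes a point from camera to tool coordinates, whose origin is the TCP and whose axes are the flange's). Camera axes: x right, y down, z forward; pixel columns grow to the right and rows downward; lengths in m; the calibration is good to about 2 mm. A picture is of the moment at which its call begins: read the wrist's pose just before it. There is no depth.
- env.hand_in(): hands the job in, once; it reports no verdict.
Trained networks look in a picture, given as the dict that the camera call returned (one of the last four; its "shot" number tells which), for a name from the list of things; names that differ only in an ending like _2 or _b are one class to them, and where a whole thing is asked for, a point or a joint stands for the part that bears it (a point fixed in the world has none). Each returns a list of dicts, best first, with "confidence" (0 to 1); they miss things now and then, are a little off and sometimes report something else, mostly with a low value. They report only what shows in the picture. A call takes as long as a camera call. They do not tell look-alikes from the thing itself.
- env.trace(picture, thing): "mask" (400x640 bool, what is visible of it) and "bbox" ([left, top, width, height] in pixels, round what is visible of it).
The state is a dict: "time": time; "joint_positions": joint angles; "qd": joint speeds; "effort": joint torques, N m; "tcp_pos": TCP position; "tcp_rot": TCP orientation; "wrist_force": force on the tool from outside, world axes, zero at the start; "torque": the same for the moment, N m; "gripper_width": finger opening in m.
Only numpy, scipy, OpenCV 4.12 (cv2) and the standard library are available. Lean on these libraries where they do the work, as an engineer would, in place of code of your own. Each camera call takes 0.05 s, during which the arm holds its last target.

## Working session

There is one attempt and no reset: what is moved stays moved. The work goes in short steps, Python scripts to look and compute and a shell command to move; the robot and the scene stay as the last step left them, time stands still between calls to the robot, and variables do not carry over. Pictures are saved under pics/ and viewed, and the job is handed in when it is done.

```bash
ls; mkdir -p pics; cat > h.py <<'E'
import numpy as np, cv2
from station import env
from scipy.spatial.transform import Rotation as Rn
def K(p):
    f=p["color"].shape[0]/2/np.tan(np.radians(p["vertical_fov"])/2); return f,p["cx"],p["cy"],p["k1"]
def pose(p,st=None):
    if "R" in p: return np.array(p["R"]),np.array(p["t"])
    q=st["tcp_rot"]; T=np.eye(4); T[:3,:3]=Rn.from_quat([q[1],q[2],q[3],q[0]]).as_matrix(); T[:3,3]=st["tcp_pos"]
    M=np.linalg.inv(T@np.array(p["T_tool_cam"])); return M[:3,:3],M[:3,3]
def ray(p,u,v,st=None):
    f,cx,cy,k=K(p); d=np.array([(u-cx)/f,(v-cy)/f]); s=d.copy()
    for _ in range(30): s=d/(1+k*(s@s))
    R,t=pose(p,st); return -R.T@t, R.T@np.array([s[0],s[1],1])
def atz(p,u,v,z,st=None):
    o,d=ray(p,u,v,st); return o+d*(z-o[2])/d[2]
def proj(p,X,st=None):
    R,t=pose(p,st); c=R@np.array(X)+t; s=c[:2]/c[2]; f,cx,cy,k=K(p); s=s*(1+k*(s@s)); return s[0]*f+cx,s[1]*f+cy
def save(p,n,crop=None,k=1):
    im=p["color"][:,:,::-1]
    if crop: x,y,w,h=crop; im=im[y:y+h,x:x+w]
    cv2.imwrite("pics/"+n,cv2.resize(im,None,fx=k,fy=k,interpolation=cv2.INTER_CUBIC))
E
python3 - <<'E'
from h import *
for n in ["scene","top","wrist"]:
    st=env.get_state(); p=env.read_camera(n); save(p,n+"0.png")
    for th in ["park_top","detent_post","detent","sampler"]:
        for r in env.trace(p,th)[:4]: print(n,th,round(r["confidence"],2),r["bbox"])
print(st)
E
```

```text
pics
scene park_top 0.54 [214.0, 200.8, 7.4, 6.9]
scene park_top 0.47 [269.0, 219.6, 8.2, 7.1]
scene park_top 0.39 [204.1, 251.3, 6.2, -0.2]
scene detent_post 0.73 [332.0, 143.9, 35.2, 30.0]
scene detent 0.46 [335.3, 148.4, 33.1, 25.7]
scene sampler 0.83 [302.7, 142.3, 80.1, 66.4]
scene sampler 0.36 [230.7, 271.6, 28.6, 35.5]
top park_top 0.45 [379.0, 278.8, 9.5, 9.5]
top detent_post 0.78 [249.7, 166.3, 12.6, 41.9]
top detent 0.72 [248.9, 167.7, 12.9, 36.0]
top sampler 0.86 [221.2, 160.7, 90.3, 62.4]
{'time': 0.5, 'joint_positions': array([ 1.18934136,  0.59934408, -0.00250424,  1.59943496,  0.00181074,
        0.94290197, -0.07976804]), 'qd': array([-0.00088991, -0.00047608, -0.00137428, -0.00155593, -0.00093857,
        0.00090424,  0.00054657]), 'effort': array([-1.09023425e-03, -7.75555873e+01,  1.56182416e+00, -2.58174348e+01,
        1.23175629e-02,  2.67656476e-03, -3.02436467e-05]), 'tcp_pos': array([ 0.21752725, -0.69157235,  0.2312303 ]), 'tcp_rot': array([-3.58721778e-05,  9.88408171e-01,  1.51819906e-01, -3.55266018e-05]), 'wrist_force': array([0.41094295, 0.49938011, 0.66400647]), 'torque': array([-0.00306073, -0.04469444, -0.02723596]), 'gripper_width': 0.08526194115160607}
```

View pics/scene0.png

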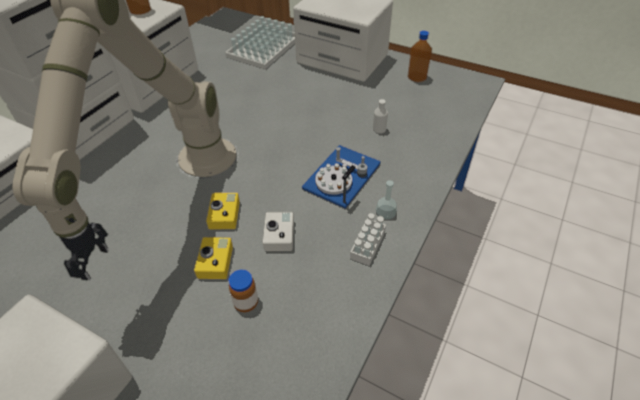

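View pics/top0.png

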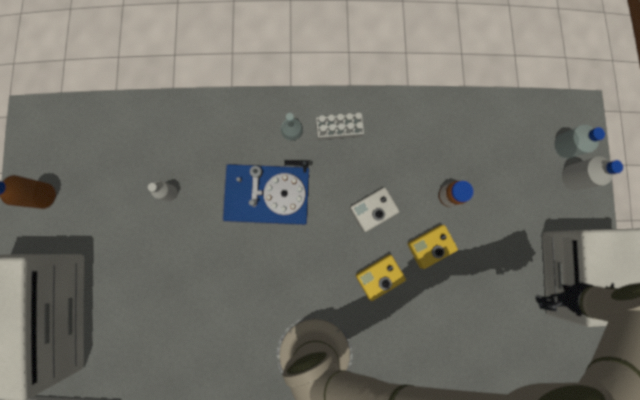

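View pics/wrist0.png

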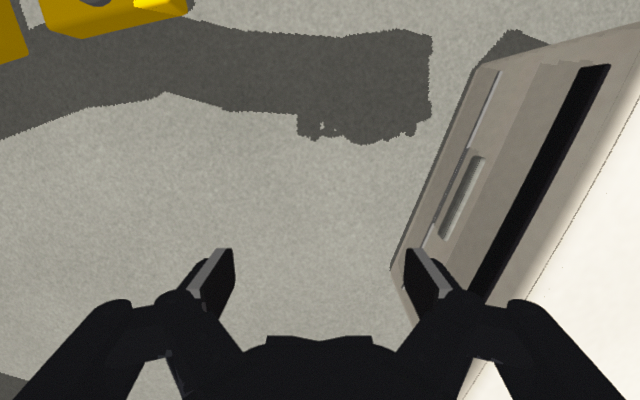

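```bash
python3 - <<'E'
from h import *
p=env.read_camera("top"); save(p,"t1.png",(210,140,200,100),4)
s=env.read_camera("scene"); save(s,"s1.png",(200,130,200,140),4)
for z,u,v in [(.068,378.5,213.5),(.064,384,199),(.05,375,209)]: print(atz(p,u,v,z).round(4))
for u,v in [(228,165),(308,168),(306,224),(224,220)]: print(atz(p,u,v,.02).round(4))
print(p["t"],p["R"],K(p))
E
```

```text
[ 0.472 -0.221  0.068]
[ 0.5206 -0.242   0.064 ]
[ 0.4886 -0.213   0.05  ]
[0.6527 0.2887 0.02  ]
[0.6377 0.0108 0.02  ]
[0.4434 0.0207 0.02  ]
[0.4616 0.3013 0.02  ]
[-0.01102761  0.51093521  1.25690023] [[-0.01838307 -0.99950535  0.02551707]
 [-0.99525431  0.01585384 -0.09600784]
 [ 0.0955558  -0.02716089 -0.99505345]] (np.float64(373.7783422622843), 317.49352360165824, 204.12347146735968, -0.08358605061473406)
```

View pics/t1.png

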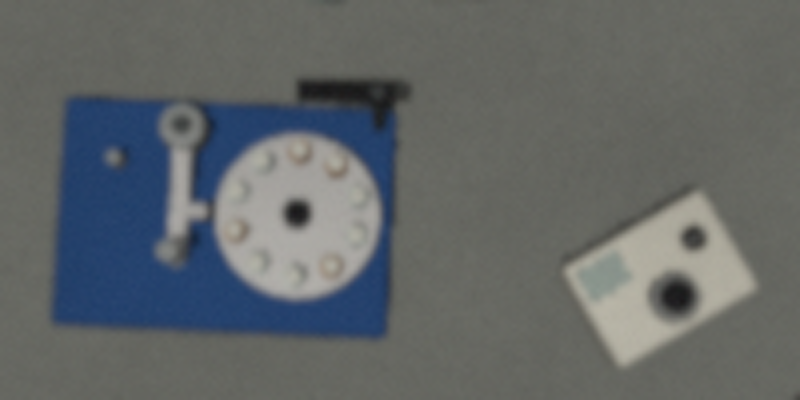

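View pics/s1.png

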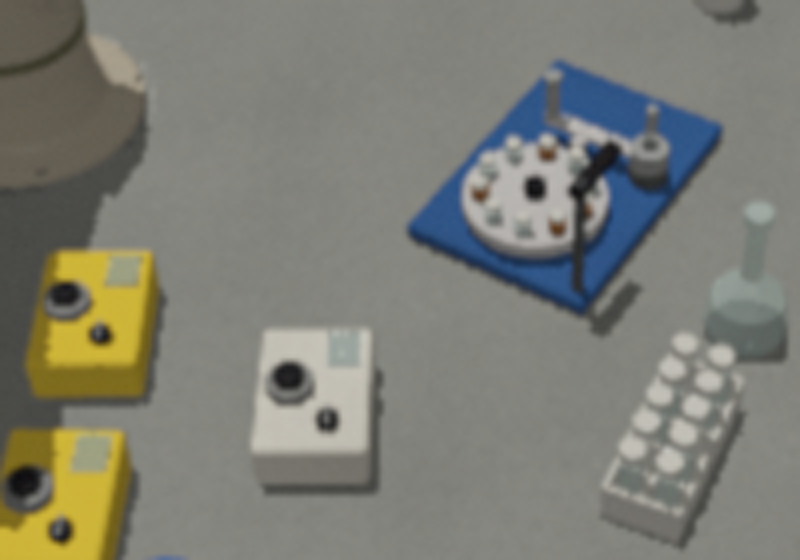

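```bash
cat >> h.py <<'E'
def tw(st=None):
    st=st or env.get_state(); q=st["tcp_rot"]; return Rn.from_quat([q[1],q[2],q[3],q[0]]).as_matrix(),np.array(st["tcp_pos"])
def delta(X,st=None):
    R,t=tw(st); return (R.T@(np.array(X)-t)*100).round(2)
def tri(obs):
    A=np.zeros((3,3));b=np.zeros(3)
    for o,d in obs:
        d=d/np.linalg.norm(d);P=np.eye(3)-np.outer(d,d);A+=P;b+=P@o
    X=np.linalg.solve(A,b); return X,[np.linalg.norm(np.cross(X-o,d/np.linalg.norm(d))) for o,d in obs]
E
python3 - <<'E'
from h import *
p=env.read_camera("top"); s=env.read_camera("scene")
def c(x,y,ox,oy): return (x+.5)/4-.5+ox,(y+.5)/4-.5+oy
bt=c(676,297,210,140); bs=c(289,376,200,130)
print("btn",tri([ray(p,*bt),ray(s,*bs)]),atz(p,*bt,.068),atz(s,*bs,.068))
kt=c(693.5,237,210,140); print("knob",atz(p,*kt,.064))
pv=atz(p,*c(182,124,210,140),.06);po=atz(p,*c(172,252,210,140),.104);po2=atz(s,*c(553,74,200,130),.104);
print("pivot",pv,"post",po,po2,np.linalg.norm((po-pv)[:2]))
C=np.array([atz(p,*c(x,y,210,140),.02) for x,y in [(67,98),(394,107),(386,336),(53,323)]]);print(C,C.mean(0))
yaw=np.degrees([np.arctan2(*-(C[i]-C[j])[:2]) for i,j in[(1,0),(2,3)]]);print(yaw,np.linalg.norm(C[1]-C[0]),np.linalg.norm(C[1]-C[2]))
print(delta([*atz(p,*bt,.068)[:2],.2]))
print(atz(p,460,191,.13),atz(p,290,118,.155))
E
```

```text
btn (array([ 0.47141901, -0.22226757,  0.06208214]), [np.float64(0.00039586888061537013), np.float64(0.0003958688806151059)]) [ 0.47069996 -0.22136237  0.068     ] [ 0.47484982 -0.225928    0.068     ]
knob [ 0.52107078 -0.23864085  0.064     ]
pivot [0.62363994 0.18861688 0.06      ] post [0.51120949 0.19060228 0.104     ] [0.51434301 0.19374377 0.104     ] 0.11244797904250732
[[0.6558516  0.29435168 0.02      ]
 [0.64345787 0.01022736 0.02      ]
 [0.44469815 0.02022894 0.02      ]
 [0.46039146 0.3051501  0.02      ]] [0.55109977 0.15748952 0.02      ]
[2.49770439 3.15263564] 0.2843945080673492 0.19901120042839954
[ 38.26 -37.26   3.13]
[ 0.53579406 -0.47793419  0.13      ] [0.77277762 0.06559078 0.155     ]
```

```bash
python3 -m creep '[[[2.5,-2.5,0,0,0,0,0.5],[5,-5,0,0,0,0,0.2],[8,-8,0,0,0,0,0],[11,-11,0,0,0,0,0],[14,-14,0,0,0,0,0],[17,-17,0,0,0,0,0],[20,-20,0,0,0,0,0],[23,-23,0,0,0,0,0],[26,-26,0,0,0,0,0],[29,-29,0,0,0,0,0]]]' && python3 -m creep '[[[2.5,-2.5,0.5,0,0,0,0],[5,-5,1,0,0,0,0],[7.2,-7,1,0,0,0,0],[8.8,-8,1,0,0,0,0],[9.3,-8.3,1,0,0,0,0],[9.3,-8.3,1,0,0,0,0],[9.3,-8.3,1,0,0,0,0]]]'; python3 - <<'E'
from h import *
st=env.get_state(); p=env.read_camera("wrist"); save(p,"w1.png"); print(st["time"],st["tcp_pos"],st["tcp_rot"],st["gripper_width"])
for r in env.trace(p,"park_top"): print(r["confidence"],r["bbox"],atz(p,r["bbox"][0]+r["bbox"][2]/2,r["bbox"][1]+r["bbox"][3]/2,.068,st))
print(proj(p,[.472,-.223,.068],st))
E
```

```text
time: 1.78
tcp_pos: [0.405, -0.3316, 0.2316]
tcp_rot: [0.0, 0.988, 0.152, 0.0]
wrist_force: [1.3, 0.2, -0.2]
gripper_width: -0.0001
time: 2.37
tcp_pos: [0.4678, -0.227, 0.2213]
tcp_rot: [0.0, 0.988, 0.152, -0.0]
wrist_force: [-0.5, -0.6, -0.3]
gripper_width: -0.0003
2.3667 [ 0.46775886 -0.22696411  0.22129395] [ 2.36536164e-04  9.88425119e-01  1.51709241e-01 -1.82940392e-04] -0.0002974503042066461
0.84 [302.4, 163.2, 26.6, 27.7] [ 0.4729912  -0.22090066  0.068     ]
0.47 [0.0, 1.3, 144.9, 129.1] [0.50853133 0.03721968 0.068     ]
(np.float64(317.34308721502066), np.float64(178.5272546640995))
```

View pics/w1.png

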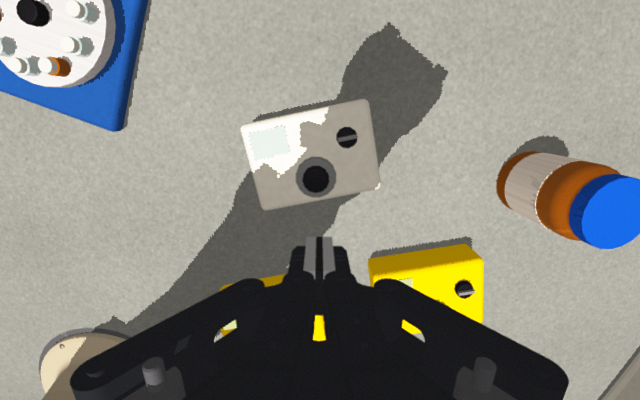

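```bash
python3 - <<'E'
from h import *
print(delta([.4722,-.222,.075]))
E
```

```text
[ 0.66 -0.4  14.63]
```

```bash
python3 -m creep '[[[0.4,-0.2,3,0,0,0,0],[0.6,-0.4,6.5,0,0,0,0],[0.65,-0.4,10,0,0,0,0],[0.65,-0.4,12.5,0,0,0,0],[0.65,-0.4,14,0,0,0,0],[0.65,-0.4,14.4,0,0,0,0],[0.65,-0.4,14.6,0,0,0,0],[0.65,-0.4,14.6,0,0,0,0]]]'; python3 - <<'E'
from h import *
p=env.read_camera("wrist"); save(p,"w2.png")
p=env.read_camera("scene"); save(p,"s2.png",(200,150,160,120),5)
E
```

```text
time: 3.13
tcp_pos: [0.4729, -0.2213, 0.0756]
tcp_rot: [0.0, 0.989, 0.151, -0.0]
wrist_force: [0.2, -0.1, 0.3]
gripper_width: 0.0004
```

View pics/w2.png

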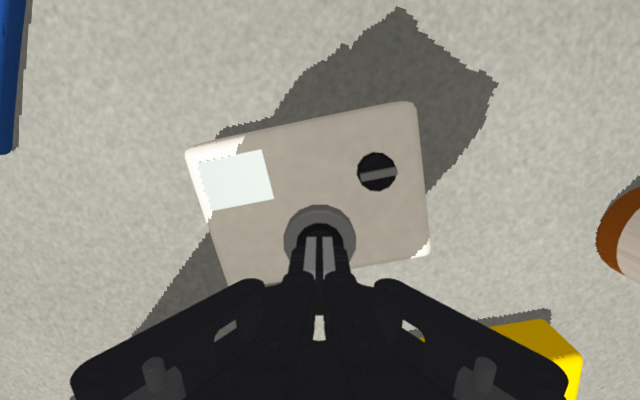

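View pics/s2.png

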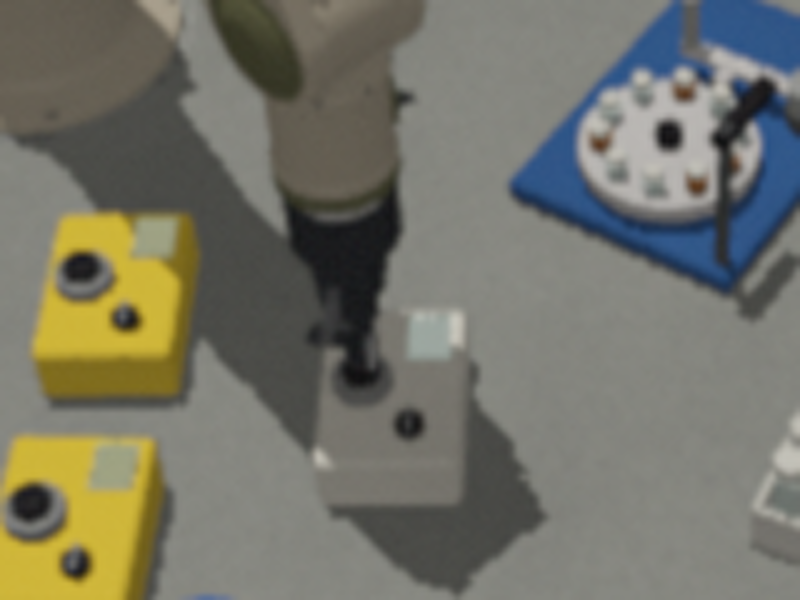

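Fingertips sit over the black button (320,240) of the white pod. Now the press.

```bash
python3 -m creep '[[[0,0,0.5,0,0,0,0],[0,0,0.8,0,0,0,0],[0,0,1.1,0,0,0,0],[0,0,1.2,0,0,0,0],[0,0,1.3,0,0,0,0],[0,0,1.3,0,0,0,0]]]';  python3 -m creep '[[[0,0,0.1,0,0,0,0],[0,0,0.15,0,0,0,0],[0,0,0.15,0,0,0,0]]]'
```

```text
time: 3.73
tcp_pos: [0.4742, -0.2211, 0.0654]
tcp_rot: [0.001, 0.988, 0.152, 0.002]
wrist_force: [-7.1, 1.2, 45.6]
gripper_width: 0.0005
time: 3.98
tcp_pos: [0.4742, -0.2211, 0.065]
tcp_rot: [0.001, 0.988, 0.152, 0.002]
wrist_force: [-9.2, 3.1, 63.0]
gripper_width: -0.0001
```

```bash
python3 - <<'E'
from h import *
p=env.read_camera("wrist"); save(p,"w3.png",(220,160,200,150),4)
E
python3 -m creep '[[[0,0,-0.15,0,0,0,0],[0,0,-0.25,0,0,0,0]]]'; python3 -m creep '[[[0,0,-0.1,0,0,0,0]]]'; python3 -m creep '[[[0,0,-0.1,0,0,0,0]]]'; python3 -m creep '[[[0,0,-0.2,0,0,0,0],[0,0,-0.2,0,0,0,0]]]';python3 -m creep '[[[0,0,-0.2,0,0,0,0],[0,0,-0.2,0,0,0,0]]]';python3 -m creep '[[[0,0,-0.2,0,0,0,0],[0,0,-0.2,0,0,0,0]]]'
```

```text
time: 4.2
tcp_pos: [0.4741, -0.2211, 0.0658]
tcp_rot: [0.001, 0.988, 0.152, 0.002]
wrist_force: [-2.4, 0.1, 21.2]
gripper_width: -0.0001
time: 4.28
tcp_pos: [0.474, -0.2211, 0.0661]
tcp_rot: [0.001, 0.988, 0.152, 0.001]
wrist_force: [-0.2, -1.7, 8.3]
gripper_width: -0.0001
time: 4.37
tcp_pos: [0.474, -0.2211, 0.0664]
tcp_rot: [0.001, 0.988, 0.152, 0.001]
wrist_force: [-0.1, -0.9, 3.9]
gripper_width: -0.0001
time: 4.53
tcp_pos: [0.4739, -0.2209, 0.0679]
tcp_rot: [0.001, 0.988, 0.152, 0.001]
wrist_force: [1.3, -2.2, 3.7]
gripper_width: -0.0001
time: 4.7
tcp_pos: [0.4735, -0.2205, 0.0695]
tcp_rot: [0.0, 0.988, 0.152, 0.0]
wrist_force: [1.3, -1.7, 2.0]
gripper_width: 0.0002
time: 4.87
tcp_pos: [0.473, -0.2202, 0.0713]
tcp_rot: [-0.0, 0.988, 0.152, -0.0]
wrist_force: [1.0, -0.5, 1.7]
gripper_width: 0.0002
```

View pics/w3.png

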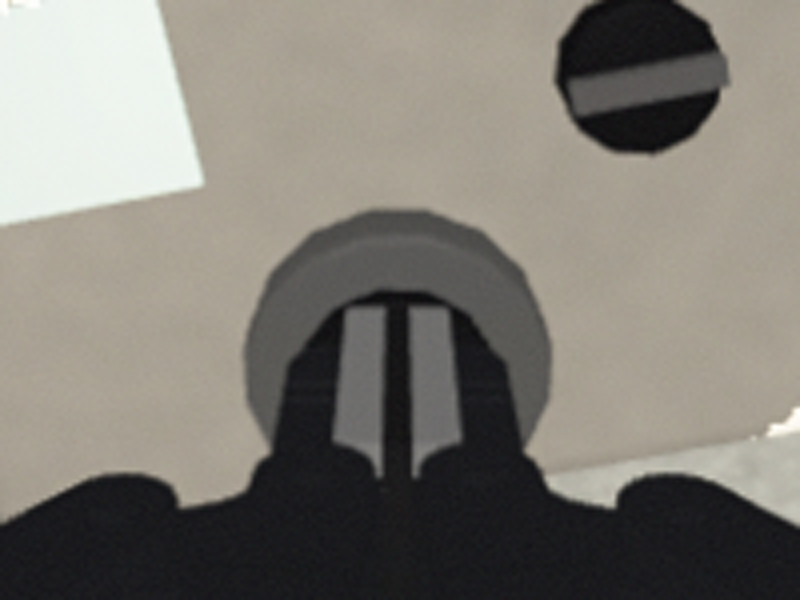

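```bash
python3 -m creep '[[[0,0,-0.1,0,0,0,0],[0,0,-0.1,0,0,0,0]]]'; python3 -m creep '[[[0,0,-0.1,0,0,0,0],[0,0,-0.1,0,0,0,0]]]';python3 -m creep '[[[0,0,-0.2,0,0,0,0],[0,0,-0.2,0,0,0,0]]]';python3 -m creep '[[[0,0,-0.3,0,0,0,0],[0,0,-0.3,0,0,0,0]]]'
python3 - <<'E'
from h import *
st=env.get_state();print(st["wrist_force"])
p=env.read_camera("wrist"); save(p,"w4.png",(220,160,200,150),4)
E
```

```text
time: 5.03
tcp_pos: [0.4727, -0.2201, 0.0721]
tcp_rot: [-0.0, 0.988, 0.152, -0.0]
wrist_force: [0.9, -0.5, 1.4]
gripper_width: 0.0004
time: 5.2
tcp_pos: [0.4726, -0.2202, 0.0731]
tcp_rot: [-0.0, 0.988, 0.152, -0.001]
wrist_force: [-1.1, 0.3, 0.7]
gripper_width: -0.0003
time: 5.37
tcp_pos: [0.473, -0.2204, 0.0754]
tcp_rot: [-0.0, 0.988, 0.152, -0.0]
wrist_force: [-0.3, -0.1, -0.8]
gripper_width: 0.0003
time: 5.53
tcp_pos: [0.4732, -0.2205, 0.0786]
tcp_rot: [0.0, 0.988, 0.152, 0.0]
wrist_force: [0.2, 0.1, -0.3]
gripper_width: -0.0003
[ 0.20235725  0.13031049 -0.26110645]
```

View pics/w4.png

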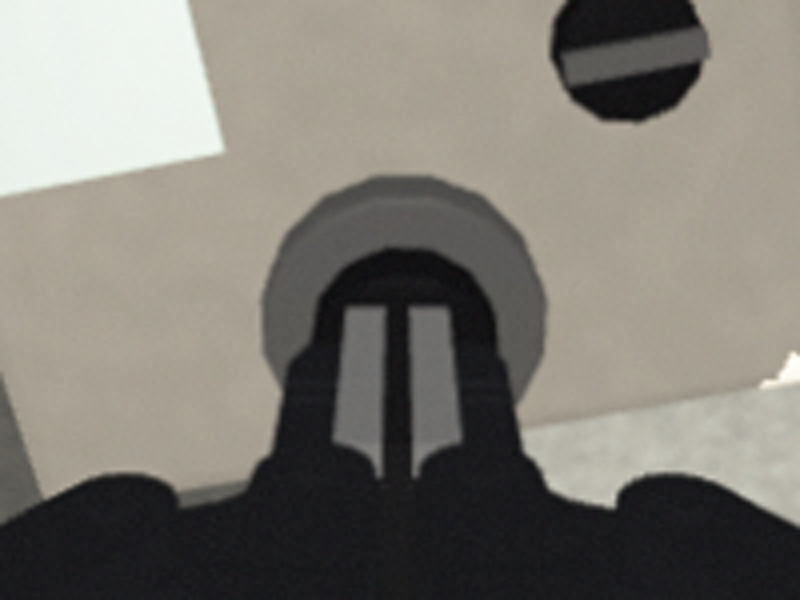

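The forces show about 6 mm of travel to a hard stop. The closed fingertips are nearly as wide as the button, so they might have bottomed on the collar instead. I'll press once more with the tool tilted, so that only one edge bears on the middle of the button.

```bash
python3 -m creep '[[[0.2,0,-1,0,5,0,0],[0.6,0,-1,0,11,0,0],[1,0,-1,0,16,0,0],[1,0,-1,0,20,0,0],[1,0,-1,0,20,0,0],[1,0,-0.5,0,20,0,0],[1,0,0,0,20,0,0],[1,0,0,0,20,0,0]]]'
python3 - <<'E'
from h import *
st=env.get_state();print(st["wrist_force"])
p=env.read_camera("wrist"); save(p,"w5.png",(180,140,250,180),3)
R,t=tw(st); print(R.round(3))
for dz in (.8,1.2,1.6): print((R.T@[0,0,-dz]).round(2))
E
```

```text
time: 6.25
tcp_pos: [0.4716, -0.2234, 0.0766]
tcp_rot: [-0.018, 0.979, 0.151, 0.132]
wrist_force: [-0.4, -0.2, -0.6]
gripper_width: 0.0001
[-0.41898968 -0.18991486 -0.55432276]
[[ 0.919  0.301  0.252]
 [ 0.292 -0.953  0.075]
 [ 0.263  0.004 -0.965]]
[-0.21 -0.    0.77]
[-0.32 -0.01  1.16]
[-0.42 -0.01  1.54]
```

View pics/w5.png

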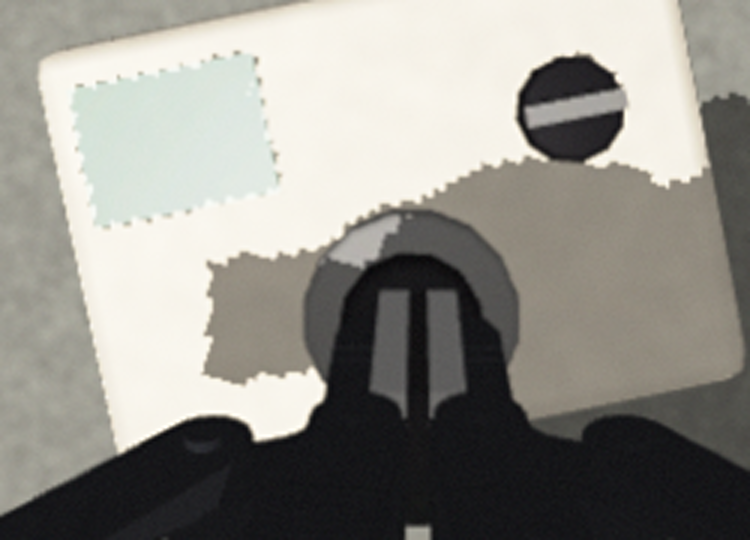

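```bash
python3 - <<'E'
from h import *
st=env.get_state();print(st["joint_positions"].round(3),st["qd"].round(3))
E
python3 -m creep '[[[0,0,-0.5,0,-8,0,0],[0,0,-1,0,-15,0,0],[-0.5,0,-1,0,-22,0,0],[-1,0,-1,0,-29,0,0],[-1,0,-1,0,-31,0,0],[-1,0,-1,0,-31,0,0],[-1,0,-1,0,-31,0,0]]]'
python3 - <<'E'
from h import *
st=env.get_state();print(st["joint_positions"].round(3))
R,t=tw(st); print(R.round(3))
print("low edge",R@[.011,0,0]+t)
E
```

```text
[ 0.813  0.631 -0.523  2.305  1.132  0.143 -1.969] [-0.042 -0.014  0.065 -0.011 -0.515 -0.009  0.499]
time: 6.88
tcp_pos: [0.4606, -0.225, 0.083]
tcp_rot: [0.021, 0.979, 0.152, -0.135]
wrist_force: [-1.4, 0.2, 0.6]
gripper_width: -0.0002
[ 0.718  0.75  -0.712  2.028  0.732  0.935 -1.741]
[[ 0.917  0.304 -0.257]
 [ 0.292 -0.953 -0.083]
 [-0.27   0.001 -0.963]]
low edge [ 0.47071674 -0.22181119  0.07998546]
```

```bash
python3 -m creep '[[[0.1,0,0.4,0,0,0,0],[0.2,0,0.8,0,0,0,0],[0.3,0,1.05,0,0,0,0],[0.3,0,1.05,0,0,0,0]]]'; python3 -m creep '[[[0.03,0,0.1,0,0,0,0],[0.05,0,0.2,0,0,0,0],[0.05,0,0.2,0,0,0,0]]]';python3 -m creep '[[[0.05,0,0.2,0,0,0,0],[0.05,0,0.2,0,0,0,0]]]'
```

```text
time: 7.22
tcp_pos: [0.4585, -0.2274, 0.0723]
tcp_rot: [0.023, 0.979, 0.151, -0.136]
wrist_force: [-1.8, -0.5, 2.7]
gripper_width: 0.0002
time: 7.47
tcp_pos: [0.4594, -0.2272, 0.0706]
tcp_rot: [0.023, 0.979, 0.151, -0.136]
wrist_force: [-3.4, -0.5, 3.8]
gripper_width: 0.0
time: 7.63
tcp_pos: [0.4596, -0.2271, 0.0685]
tcp_rot: [0.023, 0.979, 0.151, -0.136]
wrist_force: [-2.7, -1.3, 4.4]
gripper_width: -0.0
```

```bash
python3 -m creep '[[[0.02,0,0.1,0,0,0,0],[0.02,0,0.1,0,0,0,0]]]';python3 -m creep '[[[0.02,0,0.1,0,0,0,0],[0.02,0,0.1,0,0,0,0]]]';python3 -m creep '[[[0.02,0,0.1,0,0,0,0],[0.02,0,0.1,0,0,0,0]]]'
python3 - <<'E'
from h import *
p=env.read_camera("wrist"); save(p,"w6.png",(180,140,250,180),3)
E
```

```text
time: 7.8
tcp_pos: [0.4596, -0.2272, 0.0679]
tcp_rot: [0.023, 0.979, 0.151, -0.136]
wrist_force: [-3.0, -1.2, 9.2]
gripper_width: 0.0001
time: 7.97
tcp_pos: [0.4596, -0.2272, 0.0676]
tcp_rot: [0.024, 0.979, 0.151, -0.136]
wrist_force: [-3.9, -1.3, 18.6]
gripper_width: 0.0002
time: 8.13
tcp_pos: [0.4596, -0.2272, 0.0673]
tcp_rot: [0.024, 0.979, 0.151, -0.136]
wrist_force: [-5.7, -0.1, 26.7]
gripper_width: -0.0002
```

View pics/w6.png

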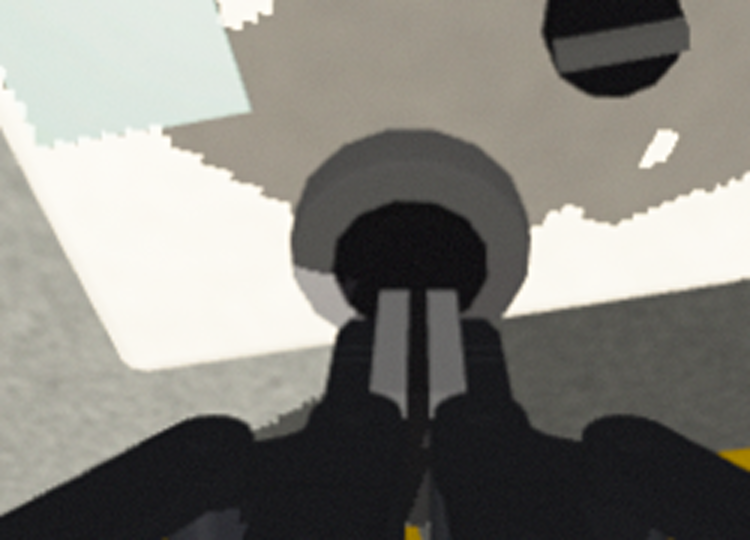

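```bash
python3 -m creep '[[[-0.3,0,-1,0,0,0,0],[-0.8,0,-3,0,0,0,0],[-1.4,0,-5,0,4,0,0],[-2.1,0,-7.5,0,10,0,0],[-2.7,0,-10,0,15,0,0],[-3.2,0,-11.6,0,15.8,0,0.3],[-3.2,0,-11.6,0,15.8,0,0.3],[-3.2,0,-11.6,0,15.8,0,0.3]]]'
python3 - <<'E'
from h import *
st=env.get_state();R,t=tw(st); print(R.round(3),st["joint_positions"].round(2),delta([.5120,.1915,.19],st))
p=env.read_camera("wrist"); save(p,"w7.png",(180,80,250,180),3)
E
```

```text
time: 8.85
tcp_pos: [0.4608, -0.2269, 0.1867]
tcp_rot: [0.003, 0.988, 0.152, 0.002]
wrist_force: [0.0, 0.6, 0.1]
gripper_width: 0.0256
[[ 0.954  0.301  0.004]
 [ 0.301 -0.954 -0.005]
 [ 0.002  0.006 -1.   ]] [ 0.97  0.55 -0.89  2.09  0.62  0.78 -1.57] [ 17.47 -38.36  -0.52]
```

View pics/w7.png

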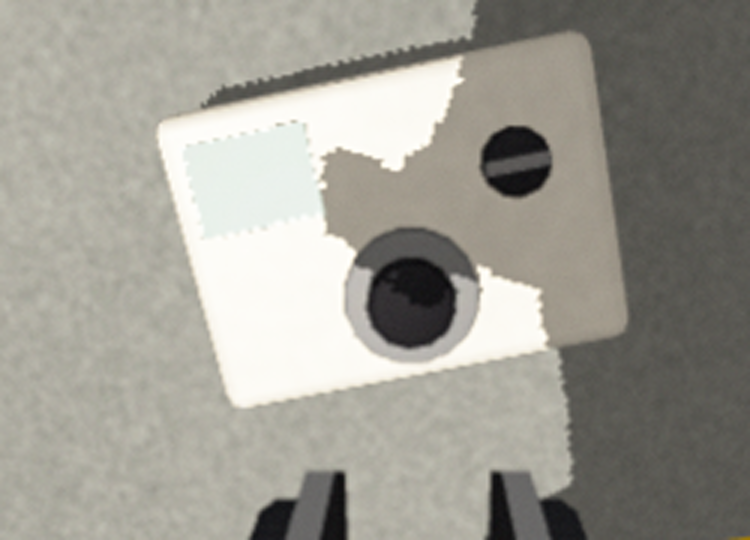

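```bash
python3 -m creep '[[[1.2,-2.6,-0.3,0,0,-6,0.3],[2.8,-6.2,-0.5,0,0,-13,0.5],[4.4,-9.8,-0.5,0,0,-20,0.5],[6,-13.4,-0.5,0,0,-27,0.5],[7.6,-17,-0.5,0,0,-34,0.5],[9.2,-20.6,-0.5,0,0,-41,0.5],[10.8,-24.2,-0.5,0,0,-48,0.5],[12.4,-27.8,-0.5,0,0,-55,0.5],[14,-31.4,-0.5,0,0,-62,0.5],[15.2,-34,-0.5,0,0,-69,0.5]]]'
python3 - <<'E'
from h import *
st=env.get_state();R,t=tw(st); print(R.round(3),st["joint_positions"].round(2),delta([.5120,.1915,.19],st),np.degrees(np.arctan2(R[1,0],R[0,0])))
E
```

```text
time: 9.73
tcp_pos: [0.5022, 0.1484, 0.1886]
tcp_rot: [0.001, 0.725, 0.689, -0.0]
wrist_force: [0.1, 0.7, 0.1]
gripper_width: 0.0424
[[ 0.051  0.999  0.   ]
 [ 0.999 -0.051 -0.002]
 [-0.002  0.001 -1.   ]] [ 0.37  0.68 -1.16  2.06  0.79  0.95 -1.28] [ 4.35  0.76 -0.15] 87.09762587870543
```

```bash
python3 -m creep '[[[0,0,0,0,0,-7,0.5],[0,0,0,0,0,-14,0.5],[0,0,0,0,0,-21,0.5],[0,0,0,0,0,-28,0.5],[0,0,0,0,0,-35,0.5],[0,0,0,0,0,-42,0.5],[0,0,0,0,0,-49,0.5],[0,0,0,0,0,-55,0.5],[0,0,0,0,0,-55,0.5],[0,0,0,0,0,-55,0.5]]]'
python3 - <<'E'
from h import *
st=env.get_state();p=env.read_camera("wrist");save(p,"w8.png"); R,t=tw(st); print(R.round(3),st["joint_positions"].round(2),delta([.5120,.1915,.19],st),np.degrees(np.arctan2(R[1,0],R[0,0])))
for th in ["detent_post","detent"]:
  for r in env.trace(p,th)[:2]: print(th,r["confidence"],r["bbox"])
for X in ([.512,.1915,.104],[.512,.1915,.05],[.6216,.1865,.068]): print(proj(p,X,st))
E
```

```text
time: 10.57
tcp_pos: [0.5023, 0.1445, 0.1884]
tcp_rot: [0.0, 0.33, 0.944, -0.002]
wrist_force: [0.3, -0.0, -0.6]
gripper_width: 0.0425
[[-0.782  0.623 -0.   ]
 [ 0.623  0.782 -0.003]
 [-0.002 -0.003 -1.   ]] [ 0.41  0.73 -1.26  2.06  0.85  1.02 -0.39] [ 2.17  4.28 -0.17] 141.4375518521895
detent_post 0.82 [358.6, 152.8, 81.7, 116.1]
detent 0.67 [359.1, 158.1, 84.1, 105.9]
(np.float64(372.30088038393296), np.float64(179.13592185944844))
(np.float64(362.7592068111638), np.float64(166.52078040124985))
(np.float64(424.8412478911895), np.float64(256.69399853891196))
```

View pics/w8.png

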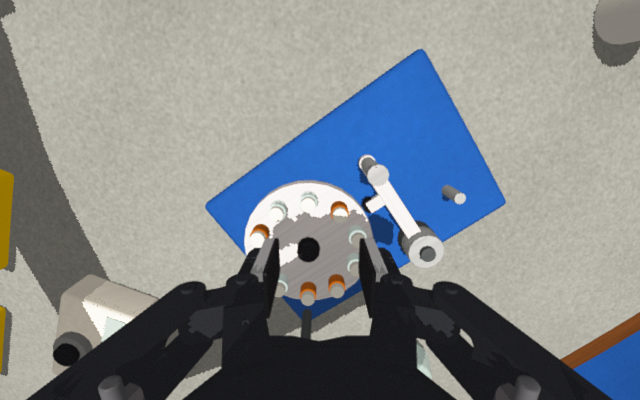

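```bash
python3 - <<'E'
from h import *
st=env.get_state();p=env.read_camera("wrist"); save(p,"w9.png",(330,130,140,150),4)
a=atz(p,378,174.5,.104,st);b=atz(p,427,253.5,.068,st);print(a,b,np.linalg.norm((a-b)[:2]),np.degrees(np.arctan2(*(a-b)[1::-1])))
E
```

```text
[0.51215432 0.19693168 0.104     ] [0.62067609 0.18979814 0.068     ] 0.10875598000303124 176.2391447602301
```

View pics/w9.png

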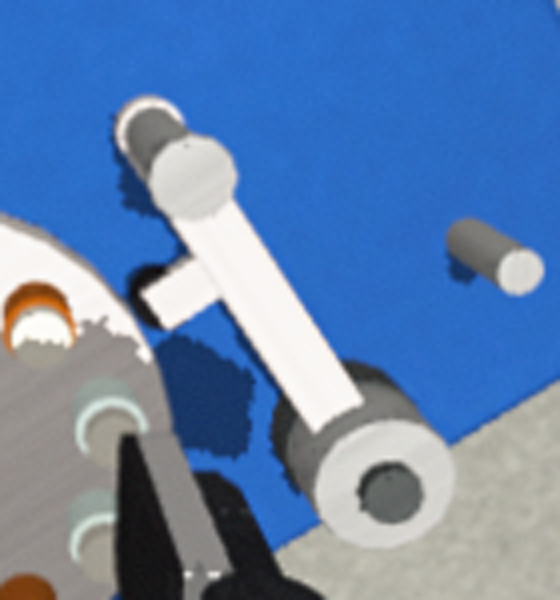

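```bash
python3 - <<'E'
from h import *
print(delta([.512,.195,.135]),delta([.512,.195,.068]))
E
```

```text
[2.45 4.6  5.4 ] [ 2.47  4.61 12.1 ]
```

```bash
python3 -m creep '[[[0.8,1.5,0,0,0,0,0.5],[1.7,3.2,0.5,0,0,0,0.5],[2.4,4.6,2,0,0,0,0.5],[2.4,4.6,4,0,0,0,0.5],[2.4,4.6,5.4,0,0,0,0.5],[2.4,4.6,5.4,0,0,0,0.5],[2.4,4.6,5.4,0,0,0,0.5]]]'
python3 - <<'E'
from h import *
st=env.get_state();p=env.read_camera("wrist");save(p,"w10.png"); R,t=tw(st); print(t,st["joint_positions"].round(2),delta([.512,.195,.068],st))
print(proj(p,[.512,.195,.104],st))
s=env.read_camera("scene");save(s,"s3.png",(280,90,140,110),5)
E
```

```text
time: 11.35
tcp_pos: [0.512, 0.1945, 0.1351]
tcp_rot: [0.001, 0.329, 0.944, -0.002]
wrist_force: [-0.5, 0.4, 0.6]
gripper_width: 0.0427
[0.51202373 0.19453286 0.13507941] [ 0.26  0.81 -1.17  2.05  0.94  0.97 -0.52] [0.05 0.05 6.71]
(np.float64(319.0607703420342), np.float64(230.24805646119586))
```

View pics/w10.png

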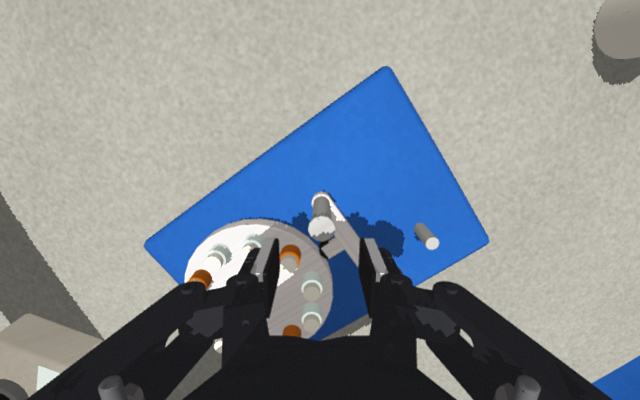

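View pics/s3.png

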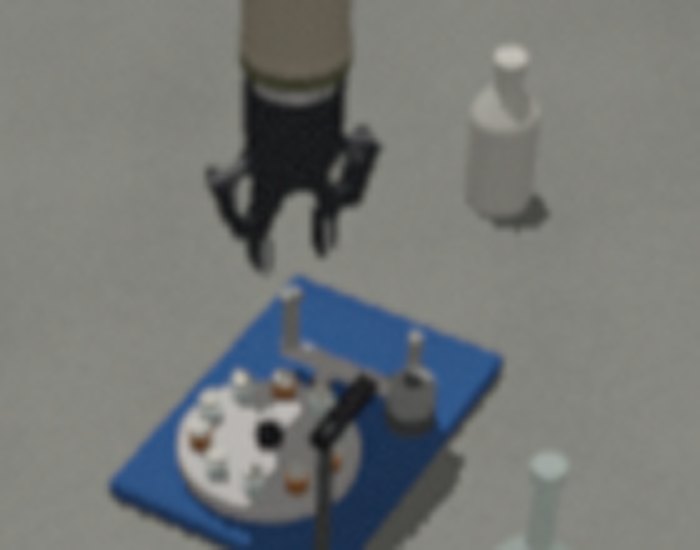

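```bash
python3 -m creep '[[[0.1,0,1.5,0,0,0,0.5],[0.2,0.1,3,0,0,0,0.5],[0.2,0.1,4.5,0,0,0,0.5],[0.2,0.1,5.8,0,0,0,0.5],[0.2,0.1,6.6,0,0,0,0.5],[0.2,0.1,6.7,0,0,0,0.5],[0.2,0.1,6.7,0,0,0,0.5]]]'
python3 - <<'E'
from h import *
st=env.get_state();p=env.read_camera("wrist");save(p,"w11.png")
s=env.read_camera("scene");save(s,"s4.png",(280,90,140,110),5)
E
```

```text
time: 12.03
tcp_pos: [0.5117, 0.1964, 0.0687]
tcp_rot: [0.001, 0.329, 0.944, -0.001]
wrist_force: [0.2, 0.5, 0.3]
gripper_width: 0.0426
```

View pics/w11.png

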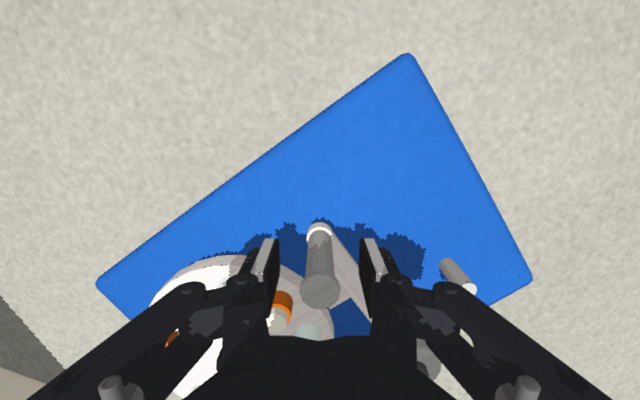

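View pics/s4.png

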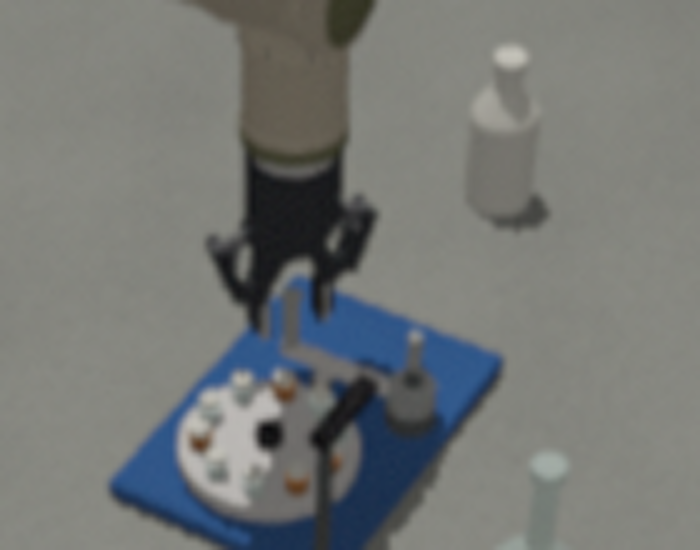

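```bash
python3 -m creep '[[[0,0,0,0,0,0,0.1],[0,0,0,0,0,0,0],[0,0,0,0,0,0,0],[0,0,0,0,0,0,0],[0,0,0,0,0,0,0],[0,0,0,0,0,0,0]]]' 40
python3 - <<'E'
from h import *
st=env.get_state();p=env.read_camera("wrist");save(p,"w12.png"); print(st["joint_positions"].round(2))
R,t=tw(st)
# arc waypoints, current = TCP holding post
P=np.array([.6205,.1885]); v=t[:2]-P; print(np.linalg.norm(v),np.degrees(np.arctan2(v[1],v[0])))
v=v/np.linalg.norm(v)*.11
for th in np.arange(.1,1.01,.1):
    c,s=np.cos(-th),np.sin(-th); w=np.array([c*v[0]-s*v[1],s*v[0]+c*v[1]])
    print(round(th,2),(R.T@np.array([*(w-v),0])*100).round(2))
E
```

```text
time: 12.63
tcp_pos: [0.5119, 0.1966, 0.0689]
tcp_rot: [0.002, 0.329, 0.944, -0.001]
wrist_force: [0.1, 0.2, 6.7]
gripper_width: 0.0152
[ 0.2   0.89 -1.08  2.09  1.08  0.89 -0.63]
0.10888418293230603 175.73322737271334
0.1 [ 0.57  0.94 -0.  ]
0.2 [ 1.05  1.93 -0.01]
0.3 [ 1.42  2.97 -0.01]
0.4 [ 1.69  4.03 -0.01]
0.5 [ 1.85  5.12 -0.01]
0.6 [ 1.9   6.22 -0.01]
0.7 [ 1.84  7.32 -0.01]
0.8 [ 1.67  8.4  -0.02]
0.9 [ 1.39  9.47 -0.01]
1.0 [ 1.01e+00  1.05e+01 -1.00e-02]
```

View pics/w12.png

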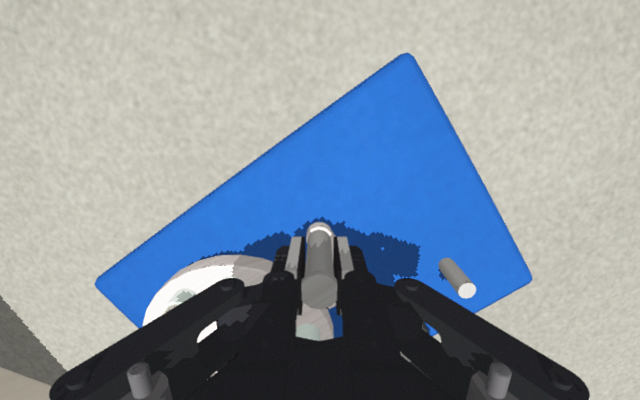

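```bash
python3 -m creep '[[[0.3,0.47,0,0,0,0,0],[0.57,0.94,0,0,0,0,0],[0.82,1.43,0,0,0,0,0],[1.05,1.93,0,0,0,0,0],[1.25,2.45,0,0,0,0,0],[1.42,2.97,0,0,0,0,0],[1.42,2.97,0,0,0,0,0]]]'
python3 - <<'E'
from h import *
st=env.get_state();p=env.read_camera("wrist");save(p,"w13.png"); print(st["joint_positions"].round(2),st["wrist_force"],tw(st)[0].round(3))
E
```

```text
time: 13.27
tcp_pos: [0.5166, 0.2287, 0.0686]
tcp_rot: [0.0, 0.329, 0.944, -0.003]
wrist_force: [-9.6, -3.8, 11.5]
gripper_width: 0.0155
[ 0.15  0.9  -1.08  2.05  1.06  0.91 -0.65] [-9.6484179  -3.83753544 11.50550239] [[-0.784  0.621 -0.001]
 [ 0.621  0.784 -0.005]
 [-0.002 -0.005 -1.   ]]
```

View pics/w13.png

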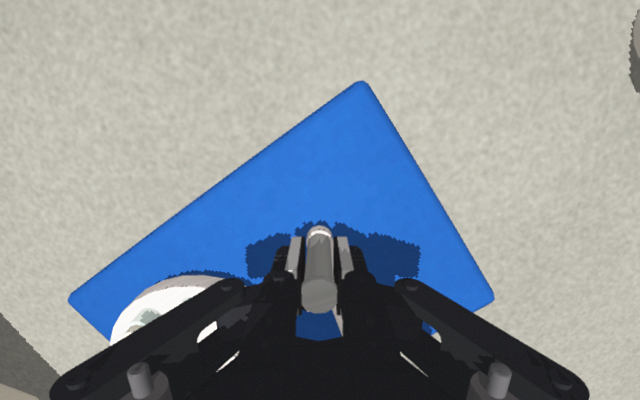

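```bash
python3 -m creep '[[[0.15,0.53,0,0,0,0,0],[0.27,1.06,0,0,0,0,0],[0.36,1.6,0,0,0,0,0],[0.43,2.15,0,0,0,0,0],[0.47,2.7,0,0,0,0,0],[0.48,3.25,0,0,0,0,0],[0.46,3.8,0,0,0,0,0],[0.42,4.35,0,0,0,0,0],[0.42,4.35,0,0,0,0,0]]]'
python3 - <<'E'
from h import *
st=env.get_state();p=env.read_camera("wrist");save(p,"w14.png"); R,t=tw(st);print(st["joint_positions"].round(2),R.T@st["wrist_force"])
v=t[:2]-[.6205,.1885]; print(np.linalg.norm(v),np.arctan2(v[1],v[0]))
E
```

```text
time: 14.07
tcp_pos: [0.5392, 0.2663, 0.0681]
tcp_rot: [-0.001, 0.328, 0.945, -0.002]
wrist_force: [-12.2, 0.3, 6.8]
gripper_width: 0.0154
[ 0.09  0.93 -1.07  1.96  1.04  0.95 -0.63] [ 9.75368205 -7.39212629 -6.7447356 ]
0.11252715930245145 2.378486177233577
```

View pics/w14.png

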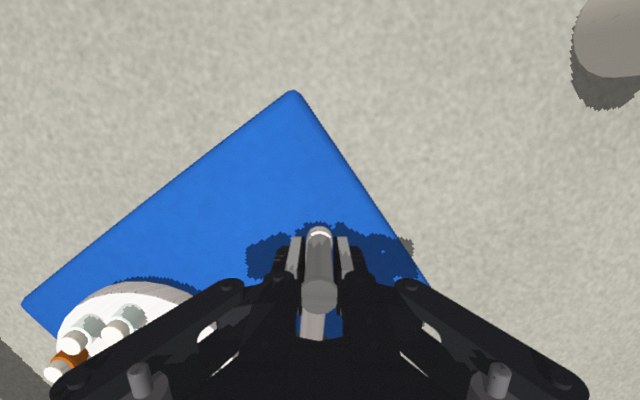

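```bash
python3 -m creep '[[[0.05,0.5,0,0,0,0,0],[-0.05,1.08,0,0,0,0,0],[-0.15,1.5,0,0,0,0,0],[-0.2,1.7,0,0,0,0,0],[-0.2,1.7,0,0,0,0,0]]]'
python3 - <<'E'
from h import *
st=env.get_state(); R,t=tw(st);print(st["joint_positions"].round(2),R.T@st["wrist_force"])
v=t[:2]-[.6205,.1885]; print(np.linalg.norm(v),3.067-np.arctan2(v[1],v[0]))
E
```

```text
time: 14.53
tcp_pos: [0.5506, 0.2782, 0.068]
tcp_rot: [-0.001, 0.328, 0.945, -0.002]
wrist_force: [-13.5, 0.7, 7.2]
gripper_width: 0.0152
[ 0.08  0.94 -1.07  1.93  1.03  0.97 -0.61] [11.03912659 -7.8900957  -7.11100578]
0.11371866722477225 0.8342939411981454
```

```bash
for i in 1 2; do :; done; python3 -m creep '[[[0,0.2,0,0,0,0,0],[0,0.4,0,0,0,0,0],[0,0.4,0,0,0,0,0]]]'; python3 -m creep '[[[0,0.2,0,0,0,0,0],[0,0.4,0,0,0,0,0],[0,0.4,0,0,0,0,0]]]'
python3 - <<'E'
from h import *
st=env.get_state(); p=env.read_camera("wrist");save(p,"w15.png"); R,t=tw(st);print(R.T@st["wrist_force"])
v=t[:2]-[.6205,.1885]; print(np.linalg.norm(v),3.067-np.arctan2(v[1],v[0]))
s=env.read_camera("top");save(s,"t5.png",(210,130,120,100),6)
E
```

```text
time: 14.78
tcp_pos: [0.5533, 0.2803, 0.068]
tcp_rot: [-0.001, 0.328, 0.945, -0.003]
wrist_force: [-13.3, -1.3, 8.7]
gripper_width: 0.0153
time: 15.03
tcp_pos: [0.5554, 0.2828, 0.0679]
tcp_rot: [-0.001, 0.328, 0.945, -0.004]
wrist_force: [-14.6, -3.8, 9.2]
gripper_width: 0.0153
[  9.11322494 -12.09494587  -9.12295457]
0.114637735750542 0.891768823444651
```

View pics/w15.png

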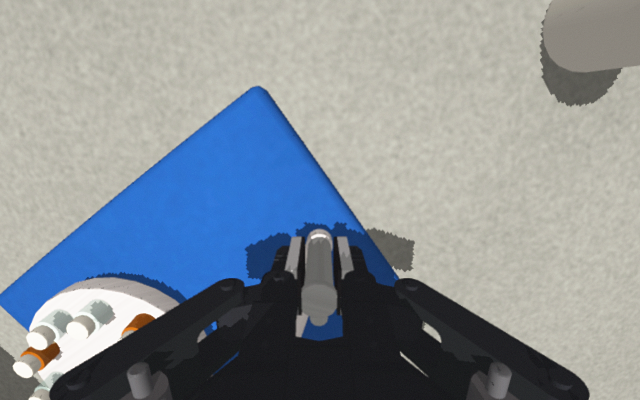

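View pics/t5.png

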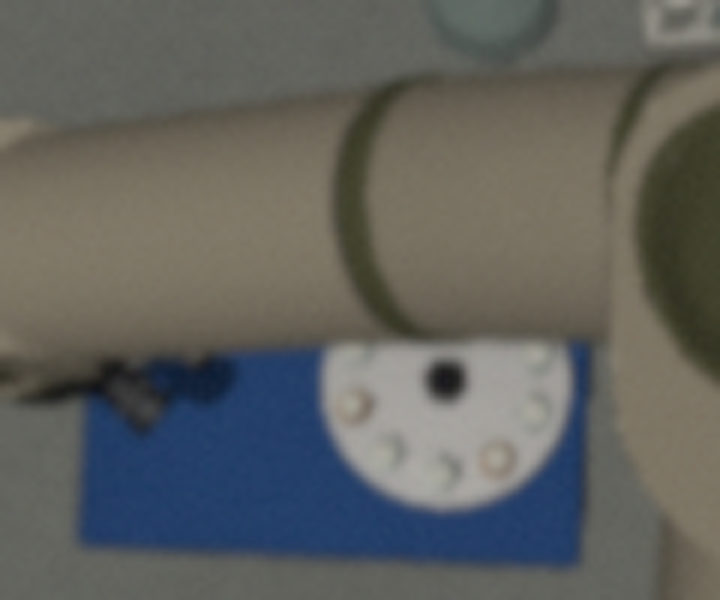

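```bash
python3 -m creep '[[[0,0.2,0,0,0,0,0],[0,0.2,0,0,0,0,0]]]'; python3 -m creep '[[[-0.05,0.2,0,0,0,0,0],[-0.05,0.2,0,0,0,0,0]]]'; python3 -m creep '[[[-0.05,0.2,0,0,0,0,0],[-0.05,0.2,0,0,0,0,0]]]'
python3 - <<'E'
from h import *
st=env.get_state(); R,t=tw(st);print(R.T@st["wrist_force"])
v=t[:2]-[.6205,.1885]; print(np.linalg.norm(v),3.067-np.arctan2(v[1],v[0]))
s=env.read_camera("scene");save(s,"s6.png",(200,40,270,190),2.9)
E
```

```text
time: 15.3
tcp_pos: [0.5554, 0.2829, 0.0677]
tcp_rot: [-0.001, 0.328, 0.945, -0.006]
wrist_force: [-19.9, -8.9, 13.5]
gripper_width: 0.0148
time: 15.47
tcp_pos: [0.5554, 0.2829, 0.0676]
tcp_rot: [-0.002, 0.328, 0.945, -0.007]
wrist_force: [-25.0, -13.9, 18.6]
gripper_width: 0.0152
time: 15.63
tcp_pos: [0.5555, 0.2829, 0.0674]
tcp_rot: [-0.003, 0.328, 0.945, -0.009]
wrist_force: [-31.3, -18.2, 23.9]
gripper_width: 0.0151
[ 13.25641122 -34.13320139 -23.2983593 ]
0.1146587305644657 0.8933168480145675
```

View pics/s6.png

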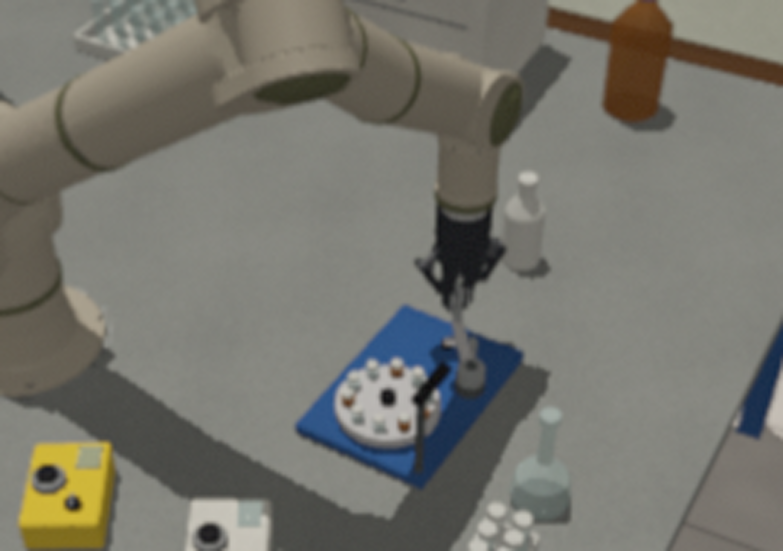

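```bash
python3 -m creep '[[[0.05,-0.2,0,0,0,0,0],[0.05,-0.2,0,0,0,0,0],[0.05,-0.2,0,0,0,0,0],[0.05,-0.2,0,0,0,0,0]]]'; python3 -m creep '[[[0,0,0,0,0,0,0],[0,0,0,0,0,0,0],[0,0,0,0,0,0,0],[0,0,0,0,0,0,0],[0,0,0,0,0,0,0],[0,0,0,0,0,0,0]]]'
python3 - <<'E'
from h import *
st=env.get_state(); p=env.read_camera("wrist");save(p,"w16.png"); R,t=tw(st);print(R.T@st["wrist_force"],st["gripper_width"])
v=t[:2]-[.6205,.1885]; print(3.067-np.arctan2(v[1],v[0]))
s=env.read_camera("scene");save(s,"s7.png",(310,100,90,80),7)
E
```

```text
time: 16.02
tcp_pos: [0.5554, 0.2829, 0.0676]
tcp_rot: [-0.002, 0.328, 0.945, -0.007]
wrist_force: [-24.6, -13.6, 18.3]
gripper_width: 0.0154
time: 16.52
tcp_pos: [0.5554, 0.2829, 0.0676]
tcp_rot: [-0.002, 0.328, 0.945, -0.007]
wrist_force: [-24.4, -12.1, 18.4]
gripper_width: 0.0151
[ 11.62885771 -24.84818115 -18.07340264] 0.015110542733184709
0.8926940755460575
```

View pics/s7.png

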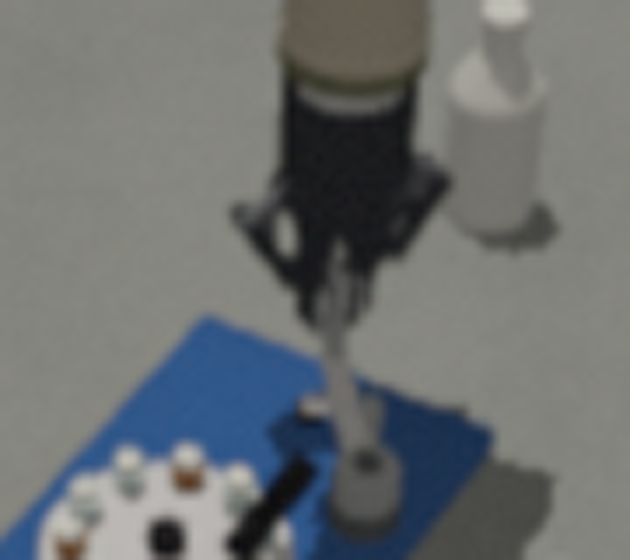

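View pics/w16.png

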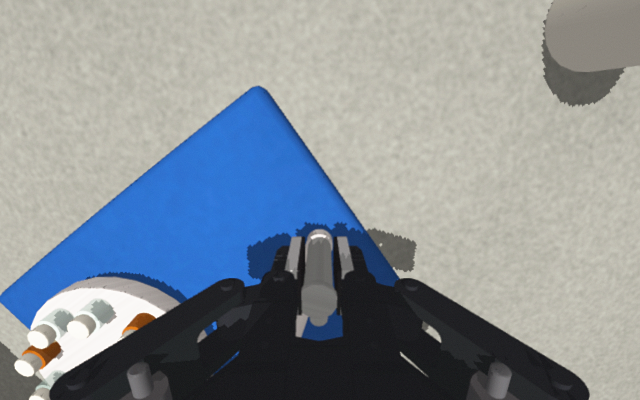

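The arm bar meets the stop pin (s7, about (365,405)). The post is still gripped, and the pose and force hold steady, so I'm handing in.

```bash
python3 -c "
from station import env
print(env.hand_in())"
```

```text
the job is handed in; nothing more can be done
None
```

I pressed the round black button on the white pod, then swung the indexing arm to its stop, and handed in at about 16.5 s while still gripping the post there.

**Button:** I pressed it twice. The first press reached a hard stop after about 6 mm at up to 63 N, but the shut fingertips are nearly as wide as the button, so they might have rested on the collar. The second press, with the tool tilted, put one edge on the middle of the button: the spring force rose to about 4.4 N, then it met a hard stop at 27 N. A picture afterwards showed the button up again.

**Indexing arm:** I gripped the post at 40 N and swung it round until it stopped moving at about 0.89 rad, where force then rose with no further travel. The spec says 0.90. I eased off slightly, and it stayed at 0.893 rad with about 25 N on the post in the swing direction and the opening steady at 15 mm. The last scene picture shows the bar against the stop pin.

**Checks that disagreed:**
- The TCP read about 4 mm high when the fingers touched the button.
- While holding, there were also side loads of about 12 N outward from the pivot and 18 N upward. I took these to come from the grip and a small pivot error.

The arm passed near none of the jar, bottle, flask or rack. I made no separate check of their positions at the end.

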